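# Fit the garden lamp's head and hold it down on its sprung contact

## Robot

A 7-joint arm with a two-finger parallel gripper is mounted at the origin on the work surface. World frame = base frame: x ahead of the robot, y to its left, z up, the work surface at z = 0. Lengths are in m, angles in rad, forces in N, time in s.
With the tool pointing down it reaches from about 0.35 to 0.9 m from the base axis. Payload 8.1 kg.
Tool frame: the origin (TCP) lies at the very end of the fingers, on their centre line; the grasp point (between the pads) lies 19 mm behind it (grasp_offset is the distance from the TCP to the grasp point, in m); z points along the fingers, y is the line along which they close (so a half turn about z gives the same grasp; the last joint's range is limited). The gripper opens to 92 mm and grips with 3 to 60 N. Pads are 19 mm wide; open, the fingers measure 130 mm over their backs; the gripper's body (75 mm by 190 mm) begins 47 mm behind the grasp point.
Start: joints at [-1.382, 0.434, 0.025, 1.573, -0.012, 1.134, -0.075], TCP at [0.18, 0.599, 0.227] pointing down, gripper open.
Joint ranges: [-2.62, 2.62], [-0.44, 2.09], [-1.27, 1.32], [0.08, 2.57], [-1.32, 4.46], [0.12, 2], [-2.74, 2.74]. Speed limits (rad/s): [2.22, 2.22, 3.01, 3.01, 3.14, 3.14, 3.14].

## Interface

Orientations are given as a rotation vector (axis times angle).
In Python, from cell import observe, get_image, camera_params, sign_off, silhouettes, grasp_offset gives the robot as it stands. The module is installed in compiled form; this text tells all that it offers.
- The arm moves only by the tool jog_arm, never from a script. Its argument "motion" is a list that holds one entry, the list of rows, each a list of 7 numbers: the shift along the tool's x, y, z in m, then the turn, a rotation vector about the tool's x, y, z in rad, then the closure, from -1 (fully open) to 1 (shut), so that 0 is half open. In form: [[[dx, dy, dz, wx, wy, wz, hand], ...]]. A call has 1 to 10 rows; each row is the pose to reach, as a shift and turn from the pose commanded when the call began, along the tool's axes at that moment; what a row does not reach only later rows make up. A row lasts 1/12 s, in which the tool goes at most 41.7 mm and 7.16 degrees, less where a joint would pass 70% of its speed; a pose out of reach is approached as far as the arm can. A call with a gripper value outside its range is refused whole. The fingers move at their own pace and stop on an object; "force" is the grip in N (left out, the last holds). Time passes only in rows, so rows that repeat a pose let the fingers close. It gives the time, the measured TCP pose, the force, the opening and the grip force at its end, in the units of the state.
- observe(): the state, without advancing time (a new reading comes with each control period).
- get_image(name): name is "side" or "top"; returns the picture (480x640x3 uint8, red, green, blue); there is no depth.
- camera_params(name): a dict with "vertical_fov" (degrees; the focal length in pixels is half the picture's height over the tangent of half this angle, whatever the lens; pixels are square), "cx", "cy" (the principal point, pixels), "T" (4x4, takes a point from camera to world coordinates). Camera axes: x right, y down, z forward; pixel columns grow to the right and rows downward; lengths in m; the calibration is good to about 2 mm. A picture is of the moment at which its call begins. camera_params takes no time and is no camera call.
- sign_off(): hands the job in; it is judged then, once.
Trained networks look in the newest picture that a camera, given by its name, has taken for a name from the list of things; names that differ only in an ending like _2 or _b are one class to them, and where a whole thing is asked for, a point or a joint stands for the part that bears it (a point fixed in the world has none). Each returns a list of dicts, best first, with "p" (0 to 1); they miss things now and then, are a little off and sometimes report something else, mostly with a low value. They report only what shows in the picture. A call takes as long as a camera call. They do not tell look-alikes from the thing itself.
- silhouettes(query, camera): "mask" (480x640 bool, what is visible of it) and "pixel" ([column, row] in pixels, amid what is visible of it).
The state is a dict: "clock": time; "joints": joint angles; "dq": joint speeds; "joint_efforts": joint torques, N m; "position": TCP position; "ee_rot": TCP orientation; "force": force on the tool from outside, world axes, zero at the start; "ft_torque": the same for the moment, N m; "width": opening from 0.0 (shut) to 1.0 (fully open); "gripper_force": force on a finger pad.
Only numpy, scipy, OpenCV 4.12 (cv2) and the standard library are available. Lean on these libraries where they do the work, as an engineer would, in place of code of your own. Each camera call takes 0.05 s, during which the arm holds its last target. There are 200 camera calls.

## Task

Lift the lamp head up and off the two-pronged hook, turn it until the cross-shaped splines of its stem mesh with the cross-shaped socket of the lamp base, and slide it fully home, its flange flush on the base. A spring inside pushes it back up, so finish while still holding the head pressed fully down with the gripper: do not let go. Leave the tumblers, coaster, bowl, jar and screwdriver where they are and do not drop the head.

Things in the scene. Friction and masses are not known exactly. Their poses are not given: they have to be found in the camera images.
- lamp_head: Loose lamp head, about 160 g, 111 mm tall, hanging upright, turned any way. Origin at the stem's lower tip, z up. Steel cross-splined stem z 0 to 40 mm: crossed ribs along x and y, each 28 mm tip to tip, 8 mm thick, lower ends rounded to guide it in. Flange 64 mm wide z 40 to 46, yellow round dome 52 mm wide z 46 to 75, flat upright black tab on top z 75 to 111.
- grip (a point): Centre of the lamp head's black tab, 93 mm above the stem's tip; axes as the lamp head's. The tab is 40 mm long along x, 12 mm thick along y and 36 mm tall: grasp it across y. It lies in line with the stem's x rib.
- flange (a point): Centre of the flange's underside, 40 mm above the stem's tip; axes as the lamp head's.
- hook_stand: Fixed green stand, foot 110 by 100 mm. Origin on the table under the hanging head's axis; at yaw 0 its prongs point to -x. Upright 115 mm tall, front face at x 45 mm. Two level 7 mm steel prongs at y +-19.5 mm, tops 101.5 mm up, carry the flange, stem between them; ends at x -41 mm turn up 14 mm. Lift the head straight up, at least 55 mm before moving it sideways.
- lamp_base: Fixed grey aluminium lamp base, 84 by 84 by 80 mm (rubber foot 104 mm square), with a toggle switch on its -x side that is not needed. Origin at the centre of its underside, z up. The cross-shaped socket is in the middle of its top.
- socket (a point): Centre of the socket's mouth, on the base's top face, 80 mm up; axes as the base's. Slots along x and y, each 31 mm long, 11 mm wide: the stem enters in four positions a quarter turn apart, with 1.5 mm (about 6 degrees) play each way. Home: flange's underside on this face, stem tip 40 mm below it.
- contact (a joint): Sprung brass contact in the socket, in m: 0 at rest, its top 30 mm below the socket's mouth; pressed by the stem's tip, it reads 0.010 when the head is home (stop at 0.014). It pushes back with 3 N at first and 8 N at home, more than the head's weight, so a released head rises about 10 mm.
- coaster: Blue round coaster, 92 mm across, 6 mm thick, between hook and base; origin at the centre of its underside. Leave alone.
- tumbler_a: Clear plastic tumbler, 68 mm across the rim, 95 mm tall, standing on the coaster (rim about 101 mm above the table); origin at the centre of its underside. Leave alone.
- tumbler_b: Clear plastic tumbler, as the other, standing at the back; origin at the centre of its underside. Leave alone.
- bowl: Wooden bowl turned upside down, 156 mm across, 66 mm tall, at the back; origin at the centre of its underside. Leave alone.
- candle_jar: Amber glass jar with a metal lid, 70 mm across, 75 mm tall, at the back; origin at the centre of its underside. Leave alone.
- screwdriver: Screwdriver, 190 mm long, lying at the back. Leave alone.
Things that resemble listed ones, but are neither listed nor needed, are in the scene too. What is shaped like the lamp_head but pink is not meant. What is shaped like the lamp_base but purple is not meant.

How it is judged:
By the outcome, as a careful person would: the job done as asked, in the order asked, and still so for the second after the job is handed in, while the arm keeps its last pose, push and grip.
It also fails if it takes over 42 s, if anything falls off the work surface, if the arm or the gripper's body presses on something with over 40 N, if the wrist force passes 120 N, or if a joint passes its speed limit or range.

## Working session

There is one attempt and no reset: what is moved stays moved. The work goes in short steps, Python scripts to look and compute and a tool call to move; the robot and the scene stay as the last step left them, time stands still between calls to the robot, and variables do not carry over. Pictures are saved under pics/ and viewed, at most 10 in all, crops included, and the job is handed in when it is done.

Besides the shell and the picture viewer there is one more tool, called after "Request:" by a JSON object that holds its "fn" and its "kwargs". jog_arm: Moves the arm, as the interface text tells. Its arguments: {"type":"object","properties":{"motion":{"type":"array"},"force":{"type":"number"}},"required":["motion"]}

```bash
mkdir -p pics
python3 - <<'E'
from cell import *
import cv2,numpy as np
s=observe();print({k:np.round(v,3).tolist() for k,v in s.items()},grasp_offset)
for n in("side","top"):
    im=get_image(n);cv2.imwrite(f"pics/{n}0.png",im[:,:,::-1]);c=camera_params(n);print(n,c["vertical_fov"],c["cx"],c["cy"],np.round(c["T"],4).tolist())
    for q in("lamp_head","lamp_base","hook_stand","tumbler_a","coaster"):
        for d in silhouettes(q,n):
            ys,xs=np.nonzero(d["mask"]);print(q,round(d["p"],2),np.round(d["pixel"]).tolist(),xs.min(),xs.max(),ys.min(),ys.max(),im[d["mask"]].mean(0).round())
E
```

```text
{'clock': 0.0, 'joints': [-1.382, 0.435, 0.025, 1.574, -0.012, 1.134, -0.075], 'dq': [0.001, -0.001, -0.002, -0.001, 0.002, -0.001, 0.001], 'joint_efforts': [0.0, -66.786, 0.985, -31.445, -0.06, 0.043, 0.0], 'position': [0.18, 0.598, 0.226], 'ee_rot': [-0.457, -3.108, 0.003], 'force': [-0.739, -0.339, 0.81], 'ft_torque': [-0.055, -0.006, -0.019], 'gripper_force': 0.0, 'width': 0.999} 0.0188
side 49.104560622237734 321.6348397270128 238.1828496612623 [[0.7768, -0.3285, 0.5373, -0.0111], [-0.6298, -0.406, 0.6622, -0.6242], [0.0006, -0.8528, -0.5223, 0.6542], [0.0, 0.0, 0.0, 1.0]]
lamp_head 0.95 [401.0, 310.0] 380 420 279 340 [100.  94.  61.]
lamp_head 0.78 [329.0, 377.0] 310 349 344 407 [113.  75.  89.]
lamp_base 0.91 [223.0, 207.0] 199 248 182 233 [68. 40. 86.]
lamp_base 0.57 [260.0, 236.0] 229 290 207 265 [94. 93. 97.]
hook_stand 0.93 [404.0, 354.0] 359 441 293 391 [55. 88. 70.]
tumbler_a 0.71 [369.0, 221.0] 351 381 200 247 [127. 127. 126.]
tumbler_a 0.59 [313.0, 286.0] 295 330 260 318 [128. 130. 133.]
coaster 0.82 [312.0, 317.0] 290 336 302 328 [ 45.  84. 163.]
coaster 0.44 [258.0, 236.0] 229 290 206 265 [94. 93. 96.]
top 43.773511545324496 318.6006529054564 237.99992848586913 [[-0.006, -0.995, 0.0999, 0.4369], [-1.0, 0.0065, 0.005, 0.0677], [-0.0056, -0.0998, -0.995, 1.5402], [0.0, 0.0, 0.0, 1.0]]
lamp_head 0.94 [426.0, 325.0] 412 437 315 341 [124.  96. 113.]
lamp_head 0.62 [431.0, 268.0] 418 442 257 282 [122. 120.  84.]
lamp_head 0.62 [343.0, 294.0] 330 364 267 300 [ 69. 100. 158.]
lamp_base 0.81 [179.0, 258.0] 157 203 239 282 [100.  61. 124.]
lamp_base 0.62 [244.0, 265.0] 223 266 242 286 [113. 113. 118.]
hook_stand 0.95 [415.0, 263.0] 401 445 243 289 [62. 90. 77.]
tumbler_a 0.94 [298.0, 180.0] 282 309 164 194 [136. 137. 139.]
tumbler_a 0.63 [346.0, 283.0] 336 362 267 294 [110. 122. 142.]
coaster 0.89 [342.0, 290.0] 330 365 265 300 [ 75. 103. 156.]
```

```bash
ls pics
```

```text
side0.png
top0.png
```

Run:
```python
import cv2
a=cv2.imread("pics/top0.png")[140:380,140:460];cv2.imwrite("pics/t1.png",cv2.resize(a,(800,600),interpolation=cv2.INTER_CUBIC))
a=cv2.imread("pics/side0.png")[170:430,190:450];cv2.imwrite("pics/s1.png",cv2.resize(a,(600,600),interpolation=cv2.INTER_CUBIC))
```

```text
(no output)
```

View pics/t1.png

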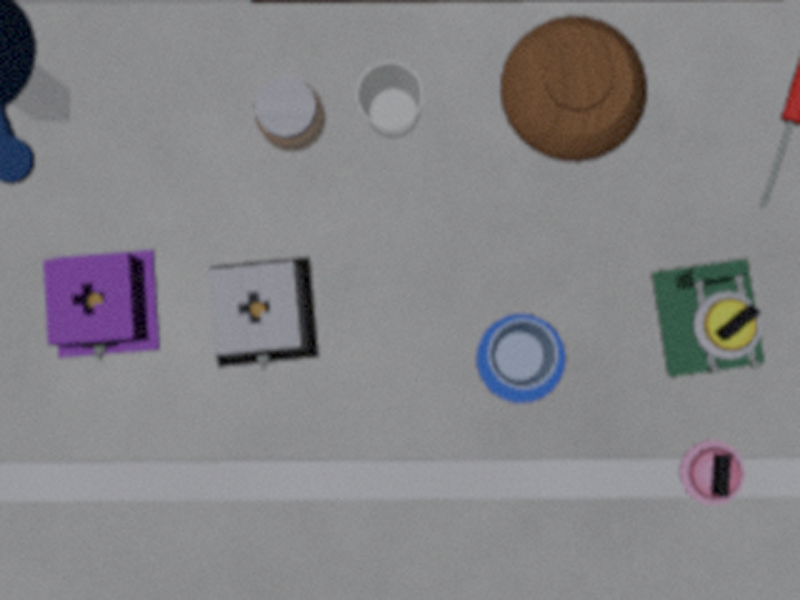

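View pics/s1.png

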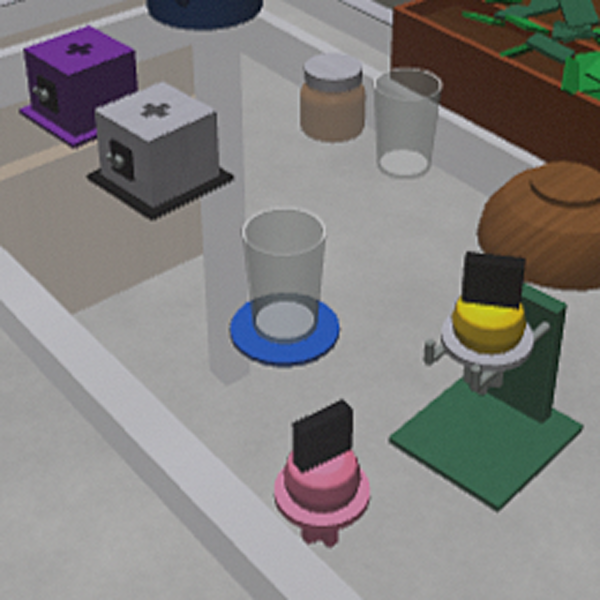

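Heads: yellow at top (431,268)/side (401,310), pink at top (426,325)/side (329,377). The yellow one hanging on the green hook is meant. Bases: grey at top (244,265)/side (260,236), purple at top (179,258). The grey one is meant. The enlarged crops confirm both. Next I fit the poses.

```bash
cat > h.py <<'E'
import cv2,numpy as np
from cell import *
from scipy.optimize import minimize
P={n:camera_params(n) for n in("side","top")}
def proj(n,X):
    c=P[n];T=np.linalg.inv(c["T"]);X=np.atleast_2d(X)@T[:3,:3].T+T[:3,3]
    f=240/np.tan(np.radians(c["vertical_fov"]/2));return X[:,:2]/X[:,2:]*f+[c["cx"],c["cy"]]
def box(x,y,a,lx,ly,z0,z1):
    c,s=np.cos(a),np.sin(a);p=np.array([[i*lx/2,j*ly/2,k] for i in(-1,1) for j in(-1,1) for k in sorted({z0,z1})])
    return np.c_[x+c*p[:,0]-s*p[:,1],y+s*p[:,0]+c*p[:,1],p[:,2]]
def render(n,hulls):
    m=np.zeros((1920,2560),np.uint8)
    for X in hulls:
        h=cv2.convexHull(proj(n,X).astype(np.float32));cv2.fillConvexPoly(m,np.round((h*4+1.5)*16).astype(np.int32),1,shift=4)
    return cv2.resize(m.astype(np.float32),(640,480),interpolation=cv2.INTER_AREA)
def fit(masks,hulls,x0,steps):
    def cost(p):
        return sum(np.abs(render(n,hulls(p))-m).sum()/m.sum() for n,m in masks.items())
    best=None
    for k in range(3):
        S=np.vstack([x0]+[np.array(x0)+np.eye(len(x0))[i]*steps[i]*(1,-1,1)[k] for i in range(len(x0))])
        r=minimize(cost,x0,method="Nelder-Mead",options=dict(initial_simplex=S,xatol=1e-5,fatol=1e-5,maxiter=300));
        if best is None or r.fun<best.fun: best=r
        x0=best.x
    return best.x,best.fun
def ray(n,px,z):
    c=P[n];f=240/np.tan(np.radians(c["vertical_fov"]/2))
    d=c["T"][:3,:3]@np.array([(px[0]-c["cx"])/f,(px[1]-c["cy"])/f,1]);o=c["T"][:3,3];return (o+d*(z-o[2])/d[2])
E
python3 - <<'E'
from h import *
im={n:cv2.imread(f"pics/{n}0.png") for n in P}
def tab(n,r):
    m=np.zeros((480,640),np.float32);x0,x1,y0,y1=r
    m[y0:y1,x0:x1]=im[n][y0:y1,x0:x1].max(2)<60;return m
M={"top":tab("top",(424,448,258,278)),"side":tab("side",(385,422,272,306))}
print({n:m.sum() for n,m in M.items()})
g=ray("top",(433,267),.17);print(g)
for k in (["top","side"],["top"],["side"]):
    print("tab",k,fit({n:M[n] for n in k},lambda p:[box(*p,.04,.012,.1365,.1725)],[g[0],g[1],-.55],[.006,.006,.2]))
B={}
for n,px in(("top",(244,265)),("side",(260,236))):
    get_image(n)
    d=min(silhouettes("lamp_base",n),key=lambda d:np.hypot(*(np.array(d["pixel"])-px)))
    v=im[n].max(2);t,_=cv2.threshold(v[d["mask"]].reshape(-1,1),0,255,cv2.THRESH_OTSU)
    m=(d["mask"]&(v>(100 if n=="top" else t))).astype(np.uint8);print(n,t,m.sum(),np.percentile(v[d["mask"]],[10,30,50,70,90]))
    m=cv2.morphologyEx(m,cv2.MORPH_OPEN,np.ones((3,3)));m=cv2.morphologyEx(m,cv2.MORPH_CLOSE,np.ones((13,13)));B[n]=m.astype(np.float32)
    o=im[n].copy();o[m>0,2]=255;cv2.imwrite(f"pics/m_{n}.png",o)
g=ray("top",(241,263),.08)
for k in (["top","side"],["top"],["side"]):
    print("base",k,fit({n:B[n] for n in k},lambda p:[box(*p,.084,.084,.08,.08)],[g[0],g[1],.05],[.006,.006,.05]))
# socket: dark cross + hull
def cross(p): return [box(*p,.031,.011,.08,.08),box(*p,.011,.031,.08,.08)]
for n,(cx,cy) in(("top",(242,263)),("side",(257,218))):
    w=im[n][cy-9:cy+10,cx-9:cx+10].max(2).astype(int);print(n);print("\n".join(" ".join(f"{a:3d}" for a in r) for r in w))
E
```

```text
{'top': np.float32(78.0), 'side': np.float32(583.0)}
[ 0.50595425 -0.18713018  0.17      ]
tab ['top', 'side'] (array([ 0.50355405, -0.19386145, -0.99897408]), np.float64(0.7785259485244751))
tab ['top'] (array([ 0.50355598, -0.19478585, -1.05245462]), np.float64(0.6001602411270142))
tab ['side'] (array([ 0.50370858, -0.19314958, -0.87178735]), np.float64(0.15576757490634918))
top 95.0 1200 [ 36.3 109.  147.  150.  152. ]
side 120.0 648 [ 39.  79.  82.  89. 174.]
base ['top', 'side'] (array([0.52334076, 0.26459101, 0.09703611]), np.float64(0.14752383530139923))
base ['top'] (array([0.52465176, 0.26502354, 0.09423053]), np.float64(0.07407407462596893))
base ['side'] (array([0.52270115, 0.26466147, 0.10627923]), np.float64(0.06688433140516281))
top
152 149 151 145 147 151 149 152 152 153 148 151 150 149 151 152 150 149 151
150 149 148 147 149 150 150 149 149 147 146 148 148 153 153 150 150 152 147
151 152 150 148 146 142 130 128 121 123 139 148 151 150 150 148 150 152 152
150 150 149 148 150 137 112  87  80  89 116 144 149 154 152 151 151 152 149
150 148 150 150 148 138  98  60  49  63
[... 1849 characters left out ...]
 166 176 175 174
170 173 159 100  72  65  89  91 119 111  84  67  64  85 108 151 174 175 173
173 173 176 161 131  99 139 144 180 168 134 103 115 141 179 180 177 174 175
172 172 172 174 180 159 177 179 177 179 183 162 181 183 177 175 173 173 173
171 175 171 171 173 174 175 174 173 174 174 175 176 176 171 176 176 174 172
170 172 170 171 173 174 173 173 172 175 176 174 171 174 172 171 172 172 174
171 171 174 171 173 173 173 174 174 174 173 173 172 173 173 174 172 174 178
176 173 173 173 174 174 176 171 171 171 172 172 170 174 174 175 178 167 160
181 177 175 177 176 174 171 171 172 172 173 174 173 177 162 167 161 117  71
162 172 178 174 174 171 171 172 171 172 172 178 163 170 115 111  75  72  74
```

Run:
```python
from h import *
im={n:cv2.imread(f"pics/{n}0.png") for n in P}
w=im["top"][256:284,416:448].max(2).astype(int)
print("\n".join(" ".join(f"{a:3d}" for a in r) for r in w))
w=im["side"][276:308,386:422].max(2).astype(int)
print("\n".join(" ".join(f"{a:3d}" for a in r) for r in w[::2]))
v=im["side"].max(2).astype(float)[208:232,246:270];w=np.clip(172-v-15,0,90)
w[:4]=0;w[-6:]=0;yy,xx=np.mgrid[208:232,246:270]
c=((xx*w).sum()/w.sum(),(yy*w).sum()/w.sum());print(c,ray("side",c,.08),ray("top",(241,262.6),.08))
```

```text
89  85  89 110 116  97  88  86  89  89  98 101 106 106 111 116 108 105 103 116 127 118 103  87  95 120 136 142 137 137 139 136
 90  83  85 113 117 104  89  91  96 107 119 129 135 134 136 138 133 127 126 133 132 123 103  86  89 108 131 140 139 138 136 141
 86  85  93 118 122 117 102 109 117 132 139 145 143 142 137 130 133 135 139 141 141 135 106  97  88 107 133 137 140 136 138 140
 86  88  95 118 124 120 115 127 140 146 143 132 129 130 129 127 130 128 132 128 133 140 127 110  93 111 134 142 138 139 137 138
 92  87  92 111 122 126 134 145 146 135 130 128 133 138 143 142 144 144 141 137 133 133 127 126 110 107 131 141 139 140 134 139
 87  87  87 105 124 137 144 147 130 121 127 141 148 158 158 160 162 161 160 153 150 136 122 111  95  94 125 139 140 141 140 136
 88  89  92 108 132 145 145 131 123 126 141 156 161 161 163 164 162 165 162 162 155 132  96  73  57  68 113 132 140 136 138 140
 88  91  86 118 142 150 144 128 128 143 157 164 164 166 163 163 166 164 160 152 131 101  60  35  18  43  78 114 133 137 137 140
 85  85 103 135 149 147 138 128 137 157 161 165 167 165 166 164 166 160 145 1
[... 4220 characters left out ...]
77 176  95  55  34  35  33  31  28  32  29  33  29  30  30  30  28  33  31  28  34  33  32  33  33  30  30  33  48  55  48  47  75  90
172 131 185 201 202 207 208 211 211 213 178 176 150 146 128 127 121 123  87  87  59  55  32  29  27  30  31  31  28 169  91  52  52  55  54  50
145 113 183 198 197 195 194 195 195 193 194 196 197 196 198 197 198 198 202 203 206 207 209 207 210 213 177 173 141 212 161  61  49  54  54  53
120 120 121 168 193 195 195 196 195 193 192 193 195 194 192 193 193 193 192 194 192 193 196 195 196 194 196 197 201 193 141  58  50  53  54  53
(np.float64(257.6311100409343), np.float64(217.78256681916687)) [0.52349676 0.26163659 0.08      ] [0.52420562 0.26541235 0.08      ]
```

Run:
```python
from h import *
im={n:cv2.imread(f"pics/{n}0.png") for n in P}
def comp(n,t,px):
    m=(im[n].max(2)<t).astype(np.uint8);_,l=cv2.connectedComponents(cv2.morphologyEx(m,cv2.MORPH_OPEN,np.ones((3,3),np.uint8)));return (l==l[px[1],px[0]]).astype(np.float32)
mt=np.zeros((480,640),np.float32);mt[262:277,425:444]=im["top"][262:277,425:444].max(2)<90
ms=np.zeros((480,640),np.float32);ms[279:304,388:418]=im["side"][279:304,388:418].max(2)<75
M={"top":mt,"side":ms};print(mt.sum(),ms.sum())
for k in (["top","side"],["top"],["side"]):
    print("tab",k,fit({n:M[n] for n in k},lambda p:[box(*p[:3],.04,.012,.1365+p[3],.1725+p[3])],[.5036,-.194,-1.05,0],[.004,.004,.1,.003]))
```

```text
98.0 581.0
tab ['top', 'side'] (array([ 5.03485911e-01, -1.93177140e-01, -9.59641260e-01, -6.37810764e-05]), np.float64(0.4074563682079315))
tab ['top'] (array([ 0.50329487, -0.19384866, -0.98144656, -0.00379442]), np.float64(0.2940050959587097))
tab ['side'] (array([ 5.03954322e-01, -1.93105883e-01, -9.05443043e-01, -8.40479340e-05]), np.float64(0.09401893615722656))
```

```bash
cat >> h.py <<'E'
from scipy.spatial.transform import Rotation as R
def go(x,y,z,ydeg):
    """tool-frame shift/turn to reach TCP x,y,z pointing down with tool y axis at heading ydeg (mod 180)"""
    s=observe();A=R.from_rotvec(s["ee_rot"]);a=A.as_matrix();h=np.degrees(np.arctan2(a[1,1],a[0,1]));d=(ydeg-h+90)%180-90
    t=np.radians(h+d);B=R.from_matrix(np.array([[np.sin(t),np.cos(t),0],[-np.cos(t),np.sin(t),0],[0,0,-1]]))
    print("clock",round(s["clock"],2),"pos",np.round(s["position"],4),"head",round(h,2),"j",np.round(s["joints"],2),"F",np.round(s["force"],2),"w",round(s["width"],3),"gf",s["gripper_force"])
    print("move",np.round(A.inv().apply(np.array([x,y,z])-s["position"]),4),np.round((A.inv()*B).as_rotvec(),4))
E
python3 -c "from h import *;go(.5035,-.193,.25,34.5)"
```

```text
Traceback (most recent call last):
  File "h.py", line 33, in go
    t=np.radians(h+d);B=R.from_matrix(np.array([[np.sin(t),np.cos(t),0],[-np.cos(t),np.sin(t),0],[0,0,-1]]))
                        ~~~~~~~~~~~~~^^^^^^^^^^^^^^^^^^^^^^^^^^^^^^^^^^^^^^^^^^^^^^^^^^^^^^^^^^^^^^^^^^^^^^^
  File "scipy/spatial/transform/_rotation.pyx", line 1143, in scipy.spatial.transform._rotation.Rotation.from_matrix
ValueError: Non-positive determinant (left-handed or null coordinate frame) in rotation matrix 0: [[ 0.56640624  0.82412619  0.        ]
 [-0.82412619  0.56640624  0.        ]
 [ 0.          0.         -1.        ]].
```

```bash
sed -i 's/\[\[np.sin(t),np.cos(t),0\],\[-np.cos(t),np.sin(t),0\]/[[-np.sin(t),np.cos(t),0],[np.cos(t),np.sin(t),0]/' h.py; python3 -c "from h import *;go(.5035,-.193,.25,34.5)"
```

```text
clock 0.8 pos [0.1798 0.5986 0.2267] head 73.28 j [-1.38  0.43  0.02  1.57 -0.01  1.13 -0.08] F [-0.2 -0.3 -0.4] w 1.001 gf 0.0
move [-0.5378 -0.6649 -0.0233] [-0.     -0.      0.6768]
```

Request:
{"fn": "jog_arm", "kwargs": {"motion": [[[-0.2,-0.25,-0.023,0,0,0.3,-1],[-0.25,-0.31,-0.023,0,0,0.5,-1],[-0.5,-0.62,-0.023,0,0,0.677,-1],[-0.538,-0.665,-0.023,0,0,0.677,-1],[-0.538,-0.665,-0.023,0,0,0.677,-1],[-0.538,-0.665,-0.023,0,0,0.677,-1],[-0.538,-0.665,-0.023,0,0,0.677,-1],[-0.538,-0.665,-0.023,0,0,0.677,-1],[-0.538,-0.665,-0.023,0,0,0.677,-1],[-0.538,-0.665,-0.023,0,0,0.677,-1]]]}}

```text
clock: 1.63
position: [0.3376, 0.2112, 0.2401]
ee_rot: [-1.463, -2.78, -0.002]
force: [1.6, 0.3, -0.5]
width: 1.002
gripper_force: 0.0
```

```bash
python3 -c "from h import *;go(.5035,-.193,.25,34.5)"
```

```text
clock 1.63 pos [0.3376 0.2112 0.2401] head 34.5 j [-1.03  0.03  0.35  2.08 -0.01  1.03 -0.07] F [ 1.56  0.25 -0.54] w 1.002 gf 0.0
move [-0.4271 -0.0922 -0.0103] [ 0.001  -0.0006 -0.    ]
```

Request:
{"fn": "jog_arm", "kwargs": {"motion": [[[-0.427,-0.092,-0.01,0,0,0,-1],[-0.427,-0.092,-0.01,0,0,0,-1],[-0.427,-0.092,-0.01,0,0,0,-1],[-0.427,-0.092,-0.01,0,0,0,-1],[-0.427,-0.092,-0.01,0,0,0,-1],[-0.427,-0.092,-0.01,0,0,0,-1],[-0.427,-0.092,-0.01,0,0,0,-1],[-0.427,-0.092,-0.01,0,0,0,-1],[-0.427,-0.092,-0.01,0,0,0,-1],[-0.427,-0.092,-0.01,0,0,0,-1]]]}}

```text
clock: 2.47
position: [0.4962, -0.1741, 0.2495]
ee_rot: [1.461, 2.78, 0.001]
force: [-0.3, 0.4, 0.4]
width: 0.998
gripper_force: 0.0
```

```bash
python3 -c "from h import *;go(.5035,-.193,.20,34.5)"
```

```text
clock 2.47 pos [ 0.4962 -0.1741  0.2495] head 34.54 j [-0.35  0.29  0.76  1.82 -0.22  1.11  1.09] F [-0.31  0.45  0.42] w 0.998 gf 0.0
move [-0.0197 -0.0048  0.0495] [0.0009 0.0004 0.0007]
```

Request:
{"fn": "jog_arm", "kwargs": {"motion": [[[-0.018,-0.004,0.0,0,0,0,-1],[-0.018,-0.004,0.03,0,0,0,-1],[-0.018,-0.004,0.05,0,0,0,-1],[-0.018,-0.004,0.05,0,0,0,-1]]]}}

```text
clock: 2.8
position: [0.5004, -0.1888, 0.1959]
ee_rot: [-1.462, -2.775, 0.003]
force: [-1.2, 1.9, -0.2]
width: 0.997
gripper_force: 0.0
```

Run:
```python
from h import *
go(.5035,-.193,.139,34.5)
a=get_image("side")[:,:,::-1][180:380,290:490];b=get_image("top")[:,:,::-1][190:340,360:510]
cv2.imwrite("pics/g1.png",np.hstack([cv2.resize(x,(400,400),interpolation=cv2.INTER_CUBIC) for x in(a,b)]))
```

```text
clock 2.8 pos [ 0.5004 -0.1888  0.1959] head 34.44 j [-0.28  0.37  0.73  1.87 -0.29  1.01  1.17] F [-1.21  1.94 -0.23] w 0.997 gf 0.0
move [-0.0054  0.0004  0.0569] [-0.0039 -0.004  -0.001 ]
```

View pics/g1.png

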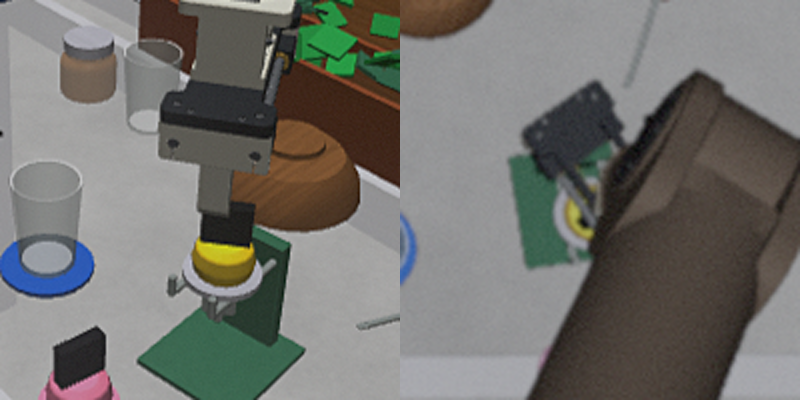

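The side view shows the fingers in line with the yellow head's tab, around picture pixel (230,225). Going down and gripping.

Request:
{"fn": "jog_arm", "kwargs": {"motion": [[[-0.0054,0.0004,0.02,-0.004,-0.004,0,-1],[-0.0054,0.0004,0.04,-0.004,-0.004,0,-1],[-0.0054,0.0004,0.055,-0.004,-0.004,0,-1],[-0.0054,0.0004,0.057,-0.004,-0.004,0,-1],[-0.0054,0.0004,0.057,-0.004,-0.004,0,-1],[-0.0054,0.0004,0.057,-0.004,-0.004,0,-1]]]}}

```text
clock: 3.4
position: [0.5068, -0.1937, 0.1439]
ee_rot: [1.459, 2.774, 0.004]
force: [-0.2, -0.2, 0.0]
width: 0.998
gripper_force: 0.0
```

```bash
python3 -c "from h import *;go(.5035,-.193,.139,34.5)"
```

```text
clock 3.4 pos [ 0.5068 -0.1937  0.1439] head 34.51 j [-0.23  0.44  0.69  1.92 -0.36  0.89  1.24] F [-0.2  -0.25  0.04] w 0.998 gf 0.0
move [ 0.0025 -0.0023  0.0048] [0.0055 0.0055 0.0002]
```

Request:
{"fn": "jog_arm", "kwargs": {"motion": [[[0.0025,-0.0023,0.005,0.0055,0.0055,0,-1],[0.0025,-0.0023,0.005,0.0055,0.0055,0,-1],[0.0025,-0.0023,0.005,0.0055,0.0055,0,-0.3],[0.0025,-0.0023,0.005,0.0055,0.0055,0,0.4],[0.0025,-0.0023,0.005,0.0055,0.0055,0,1],[0.0025,-0.0023,0.005,0.0055,0.0055,0,1],[0.0025,-0.0023,0.005,0.0055,0.0055,0,1],[0.0025,-0.0023,0.005,0.0055,0.0055,0,1],[0.0025,-0.0023,0.005,0.0055,0.0055,0,1],[0.0025,-0.0023,0.005,0.0055,0.0055,0,1]]], "force": 50}}

```text
clock: 4.23
position: [0.5026, -0.1928, 0.1372]
ee_rot: [-1.462, -2.778, 0.001]
force: [1.0, 0.1, 0.1]
width: 0.469
gripper_force: 0.0
```

```bash
python3 -c "from h import *;go(.5035,-.193,.139,34.5)"
```

```text
clock 4.23 pos [ 0.5026 -0.1928  0.1372] head 34.49 j [-0.23  0.45  0.69  1.93 -0.36  0.89  1.24] F [0.99 0.12 0.14] w 0.469 gf 0.0
move [-0.0007  0.0006 -0.0018] [-0.0015 -0.0015 -0.0002]
```

Request:
{"fn": "jog_arm", "kwargs": {"motion": [[[0,0,-0.001,0,0,0,1],[0,0,-0.001,0,0,0,1],[0,0,-0.001,0,0,0,1],[0,0,-0.001,0,0,0,1],[0,0,-0.001,0,0,0,1],[0,0,-0.001,0,0,0,1],[0,0,-0.001,0,0,0,1],[0,0,-0.001,0,0,0,1],[0,0,-0.001,0,0,0,1]]], "force": 50}}

```text
clock: 4.98
position: [0.5025, -0.1928, 0.1382]
ee_rot: [-1.462, -2.778, 0.001]
force: [-0.2, 0.4, 0.1]
width: 0.122
gripper_force: 50.0
```

Request:
{"fn": "jog_arm", "kwargs": {"motion": [[[0,0,-0.015,0,0,0,1],[0,0,-0.04,0,0,0,1],[0,0,-0.07,0,0,0,1],[0,0,-0.1,0,0,0,1],[0,0,-0.11,0,0,0,1],[0,0,-0.11,0,0,0,1],[0,0,-0.11,0,0,0,1]]]}}

```text
clock: 5.57
position: [0.5027, -0.1925, 0.2477]
ee_rot: [-1.461, -2.779, 0.0]
force: [0.1, 0.4, -2.2]
width: 0.128
gripper_force: 50.0
```

```bash
python3 -c "from h import *;go(.5235,.2645,.25,5.5)"
```

```text
clock 5.57 pos [ 0.5027 -0.1925  0.2477] head 34.51 j [-0.31  0.32  0.76  1.8  -0.25  1.12  1.14] F [ 0.05  0.44 -2.2 ] w 0.128 gf 49.99140501022339
move [ 0.3648  0.276  -0.002 ] [-0.0015 -0.0015  0.5064]
```

Request:
{"fn": "jog_arm", "kwargs": {"motion": [[[0.02,0.015,0,0,0,0.05,1],[0.05,0.038,0,0,0,0.12,1],[0.082,0.062,0,0,0,0.2,1],[0.114,0.086,0,0,0,0.28,1],[0.146,0.11,0,0,0,0.36,1],[0.178,0.134,0,0,0,0.44,1],[0.21,0.158,0,0,0,0.506,1],[0.242,0.182,0,0,0,0.506,1],[0.274,0.206,0,0,0,0.506,1],[0.306,0.231,0,0,0,0.506,1]]]}}

```text
clock: 6.4
position: [0.5183, 0.192, 0.2462]
ee_rot: [-2.11, -2.323, 0.006]
force: [1.3, -0.0, -1.0]
width: 0.128
gripper_force: 50.0
```

```bash
python3 -c "from h import *;go(.5235,.2645,.22,5.5)"
```

```text
clock 6.4 pos [0.5183 0.192  0.2462] head 5.5 j [-1.02  0.36  0.77  1.76 -0.27  1.14 -0.06] F [ 1.32 -0.   -1.02] w 0.128 gf 49.99038219451904
move [0.0717 0.0123 0.0261] [-0.0052  0.0004  0.0001]
```

Request:
{"fn": "jog_arm", "kwargs": {"motion": [[[0.035,0.006,0,0,0,0,1],[0.06,0.01,0.01,0,0,0,1],[0.07,0.012,0.02,0,0,0,1],[0.07,0.012,0.035,0,0,0,1],[0.07,0.012,0.045,0,0,0,1],[0.07,0.012,0.045,0,0,0,1],[0.07,0.012,0.045,0,0,0,1]]]}}

```text
clock: 6.98
position: [0.5246, 0.2595, 0.2022]
ee_rot: [-2.113, -2.322, 0.006]
force: [0.1, -0.6, -0.7]
width: 0.127
gripper_force: 50.0
```

Run:
```python
from h import *
go(.5235,.2645,.20,5.5)
A=get_image("side")[:,:,::-1];B=get_image("top")[:,:,::-1];cv2.imwrite("pics/side2.png",A);cv2.imwrite("pics/top2.png",B)
a=A[120:270,190:340];b=B[200:320,190:310]
cv2.imwrite("pics/g2.png",np.hstack([cv2.resize(x,(400,400),interpolation=cv2.INTER_CUBIC) for x in(a,b)]))
```

```text
clock 6.98 pos [0.5246 0.2595 0.2022] head 5.39 j [-1.06  0.46  0.73  1.74 -0.34  1.08 -0.12] F [ 0.09 -0.64 -0.75] w 0.127 gf 49.9912565946579
move [ 0.0051 -0.0006  0.0022] [-0.0042  0.0011 -0.002 ]
```

View pics/g2.png

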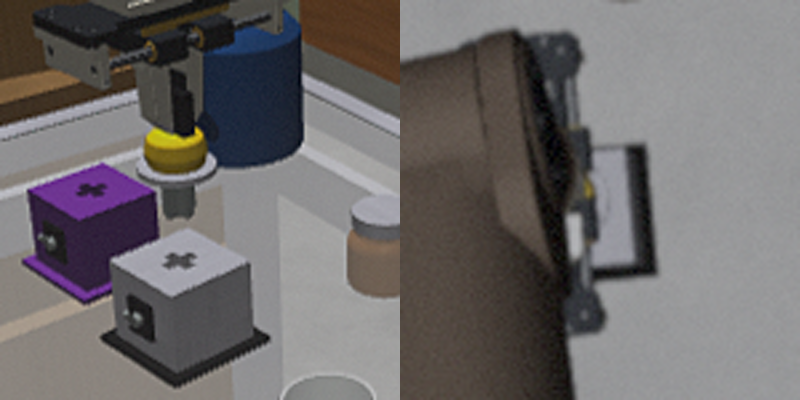

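The side view shows the yellow head upright in the grip, its stem tip near crop (180,213), above the grey base's socket at crop (178,262). I'll fit the held head in this picture, in the same camera as the socket.

```bash
cat >> h.py <<'E'
def disc(x,y,r,z0,z1):
    t=np.linspace(0,2*np.pi,48);return np.vstack([np.c_[x+r*np.cos(t),y+r*np.sin(t),0*t+z] for z in(z0,z1)])
def held(p,tip,a):
    x,y=p[:2];z=tip+(p[2] if len(p)>2 else 0);return [disc(x,y,.032,z+.04,z+.046),box(x,y,a,.028,.008,z+.002,z+.04),box(x,y,a,.008,.028,z+.002,z+.04)]
E
python3 - <<'E'
from h import *
s=observe();im=get_image("side");p=s["position"];tip=p[2]-.0767
ds=silhouettes("lamp_head","side");print([(round(d["p"],2),np.round(d["pixel"])) for d in ds])
d=min(ds,key=lambda d:np.hypot(*(np.array(d["pixel"])-proj("side",[p[0],p[1],tip+.05])[0])))
m=d["mask"].astype(np.float32);r0=int(round(proj("side",[p[0],p[1],tip+.044])[0,1]));m[:r0]=0
import h
o=h.render
def rr(n,H):
    k=o(n,H);k[:r0]=0;return k
h.render=rr
a=np.radians(5.4)
for x0,st in(([p[0],p[1]],[.004]*2),([p[0],p[1],0],[.004]*3)):
    q,f=fit({"side":m},lambda v:held(v,tip,a),x0,st);print(p,q,f)
k=rr("side",held([p[0],p[1]],tip,a));v=im[:,:,::-1].copy();v[m>0,2]=255;v[k>.5,1]=255
cv2.imwrite("pics/ov.png",cv2.resize(v[140:240,200:320],(720,600)))
w=im[178:206,238:282].max(2).astype(int);print("\n".join(" ".join(f"{a:3d}" for a in r) for r in w[::1]))
E
```

```text
[(0.87, array([255., 182.])), (0.81, array([329., 380.]))]
[0.52548214 0.26008472 0.20373881] [0.52451317 0.25955934] 0.04935109242796898
[0.52548214 0.26008472 0.20373881] [ 0.5258368   0.26173105 -0.00121934] 0.0486680343747139
188 186 181 176 182 191 112  79  98 113 115 117 112 115 116 116 116 115 113 111 113 112 107 105 104 100  87  73  53 115 180 185 149  76  57  62  60  60  63  64  62  62  61  62
178 167 157 144 169 186 140  67  73  93 103 107 112 113 116 114 112 115 115 110 109 105 107  97  89  84  71  64  45 134 178 179 188 106  60  59  62  61  62  61  63  64  63  61
141 138 140 159 177 182 195  93  66  74  83  88  94  99 100 100 102 102 102  96  94  92  88  80  74  71  65  57  65 144 174 176 187  94  56  58  62  63  61  62  59  59  62  60
143 142 142 160 177 179 184 141  88  70  78  81  82  86  87  86  89  87  86  87  85  79  81  78  70  65  56  68 125 179 179 180 172  69  50  57  56  59  60  59  57  56  56  61
143 142 145 129 178 180 178 187 141  91  74  75  84  84  84  88  90  86  86  84  82  79  77  70  65  80 103 129 185 184 183 170 108  65  79  84  71  71  71  71  68  6
[... 3357 characters left out ...]
  55  62  57  57  57  61  61  58  57  49 110 140 139 139 141 143 141 138 137 135 141 143 140 136 137 137 134 138 137 137 137 136 137 136 137 145 149 147 147 148 147 146 146
 56  58  59  56  59  57  59  58  56  54  48 116 139 136 135 136 139 136 136 138 135 136 138 138 137 136 134 135 135 138 136 136 137 136 136 135 147 148 147 146 146 148 146 148
 59  57  61  56  57  58  57  58  58  55  51 105 140 138 137 137 137 135 136 135 132 133 137 136 134 135 136 135 136 139 137 136 137 139 135 135 147 147 145 148 147 145 149 147
 57  59  57  57  61  58  59  57  57  57  51  84 138 139 138 136 134 135 134 138 136 144 150 142 137 134 135 134 137 133 137 136 136 137 136 134 147 145 147 148 146 145 146 148
```

View pics/ov.png

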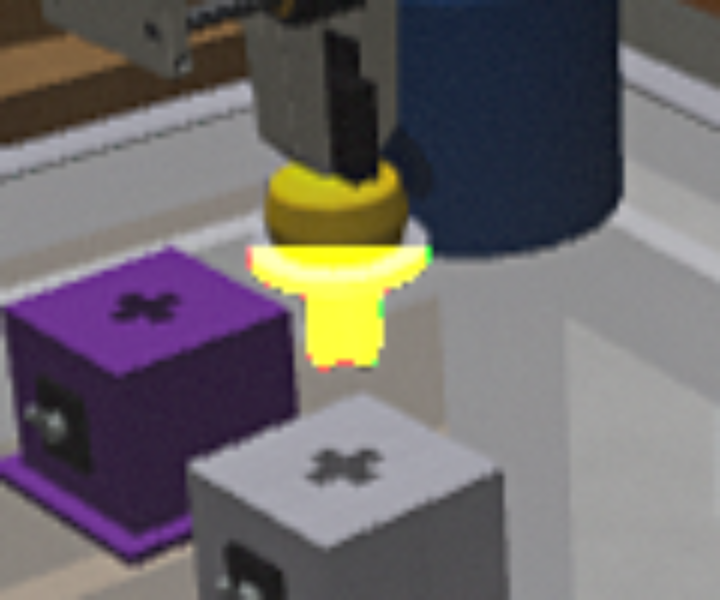

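Run:
```python
from h import *
cross=lambda p:[box(p[0],p[1],p[2],.031,.011,.08,.08),box(p[0],p[1],p[2],.011,.031,.08,.08)]
for n,(c,r),h,t in(("side",(257,217),8,125),("top",(241,262),9,125)):
    im=cv2.imread(f"pics/{n}0.png").max(2).astype(float)
    m=np.zeros((480,640),np.float32);hi,lo=(173,72) if n=="side" else (150,50)
    y0,y1=(213,222) if n=="side" else (r-h,r+h+1)
    w=np.clip((hi-4-im[y0:y1,c-h-2:c+h+3])/(hi-lo),0,1)
    if n=="top":
        w=(im[y0:y1,c-h-2:c+h+3]<125).astype(np.uint8);w=cv2.morphologyEx(cv2.copyMakeBorder(w,3,3,3,3,cv2.BORDER_CONSTANT),cv2.MORPH_CLOSE,np.ones((5,5),np.uint8))[3:-3,3:-3]
    m[y0:y1,c-h-2:c+h+3]=w
    for a in(.06,.1):
        print(n,m.sum(),fit({n:m},cross,[.5235,.264,a],[.003,.003,.05]))
```

```text
side 47.653465 (array([0.52351593, 0.26441328, 0.12577121]), np.float64(0.2502986788749695))
side 47.653465 (array([0.52354443, 0.26413171, 0.09716499]), np.float64(0.24616922438144684))
top 106.0 (array([0.52427549, 0.26468502, 0.10163505]), np.float64(0.1291273534297943))
top 106.0 (array([0.52415619, 0.26484012, 0.10815991]), np.float64(0.12971697747707367))
```

```bash
python3 -c "from h import *;go(.5243,.2648,.165,5.7)"
```

```text
clock 7.18 pos [0.5256 0.2606 0.2042] head 5.44 j [-1.06  0.45  0.73  1.74 -0.34  1.08 -0.12] F [-0.99  0.68 -0.69] w 0.127 gf 49.99136567115784
move [ 0.0043 -0.0009  0.0392] [-0.0009 -0.0013 -0.0046]
```

Request:
{"fn": "jog_arm", "kwargs": {"motion": [[[0.004,-0.001,0.01,-0.001,-0.001,-0.005,1],[0.004,-0.001,0.025,-0.001,-0.001,-0.005,1],[0.004,-0.001,0.038,-0.001,-0.001,-0.005,1],[0.004,-0.001,0.038,-0.001,-0.001,-0.005,1],[0.004,-0.001,0.038,-0.001,-0.001,-0.005,1],[0.004,-0.001,0.038,-0.001,-0.001,-0.005,1]]]}}

```text
clock: 7.68
position: [0.524, 0.2651, 0.1659]
ee_rot: [-2.106, -2.331, 0.001]
force: [0.8, -0.2, -1.9]
width: 0.129
gripper_force: 50.0
```

```bash
python3 -c "from h import *;go(.5243,.2648,.150,5.7)"
```

```text
clock 7.68 pos [0.524  0.2651 0.1659] head 5.78 j [-1.04  0.5   0.7   1.78 -0.37  1.   -0.09] F [ 0.84 -0.21 -1.87] w 0.129 gf 49.99138355255127
move [-0.0003  0.0003  0.0159] [-0.0003  0.0002  0.0015]
```

Right over the socket. Going down slowly by 12 mm and watching the force.

Request:
{"fn": "jog_arm", "kwargs": {"motion": [[[0,0,0.004,0,0,0,1],[0,0,0.007,0,0,0,1],[0,0,0.01,0,0,0,1],[0,0,0.012,0,0,0,1],[0,0,0.014,0,0,0,1],[0,0,0.014,0,0,0,1]]]}}

```text
clock: 8.18
position: [0.5234, 0.2648, 0.1509]
ee_rot: [-2.106, -2.33, 0.003]
force: [0.0, 0.3, -1.4]
width: 0.126
gripper_force: 50.0
```

Request:
{"fn": "jog_arm", "kwargs": {"motion": [[[0,0,0.004,0,0,0,1],[0,0,0.008,0,0,0,1],[0,0,0.012,0,0,0,1],[0,0,0.016,0,0,0,1],[0,0,0.02,0,0,0,1],[0,0,0.02,0,0,0,1],[0,0,0.02,0,0,0,1]]]}}

```text
clock: 8.77
position: [0.5235, 0.2648, 0.1311]
ee_rot: [-2.106, -2.33, 0.002]
force: [0.7, -0.0, -1.3]
width: 0.126
gripper_force: 50.0
```

Request:
{"fn": "jog_arm", "kwargs": {"motion": [[[0,0,0.004,0,0,0,1],[0,0,0.008,0,0,0,1],[0,0,0.011,0,0,0,1],[0,0,0.013,0,0,0,1],[0,0,0.014,0,0,0,1],[0,0,0.014,0,0,0,1],[0,0,0.014,0,0,0,1]]]}}

```text
clock: 9.35
position: [0.5241, 0.2651, 0.1178]
ee_rot: [-2.107, -2.331, -0.0]
force: [0.6, -0.3, 6.3]
width: 0.129
gripper_force: 50.0
```

Request:
{"fn": "jog_arm", "kwargs": {"motion": [[[0,0,0.001,0,0,0,1],[0,0,0.002,0,0,0,1],[0,0,0.002,0,0,0,1],[0,0,0.002,0,0,0,1]]]}}

```text
clock: 9.68
position: [0.5241, 0.265, 0.1167]
ee_rot: [-2.106, -2.33, -0.001]
force: [-3.8, -2.4, 15.2]
width: 0.131
gripper_force: 50.0
```

Request:
{"fn": "jog_arm", "kwargs": {"motion": [[[0,0,0.001,0,0,0,1],[0,0,0.001,0,0,0,1],[0,0,0.001,0,0,0,1],[0,0,0.001,0,0,0,1],[0,0,0.001,0,0,0,1],[0,0,0.001,0,0,0,1]]]}}

```text
clock: 10.18
position: [0.5242, 0.265, 0.1167]
ee_rot: [-2.106, -2.33, -0.002]
force: [-8.2, -3.3, 27.5]
width: 0.126
gripper_force: 50.0
```

Run:
```python
from h import *
go(.524,.265,.1157,5.7)
a=get_image("side")[:,:,::-1]
cv2.imwrite("pics/f1.png",cv2.resize(a[130:280,180:380],(800,600),interpolation=cv2.INTER_CUBIC))
```

```text
clock 10.18 pos [0.5242 0.265  0.1167] head 5.77 j [-1.01  0.55  0.66  1.83 -0.43  0.9  -0.05] F [-8.19 -3.32 27.52] w 0.126 gf 49.99696612358093
move [-0.     -0.0002  0.001 ] [ 0.0001 -0.0016  0.0012]
```

View pics/f1.png

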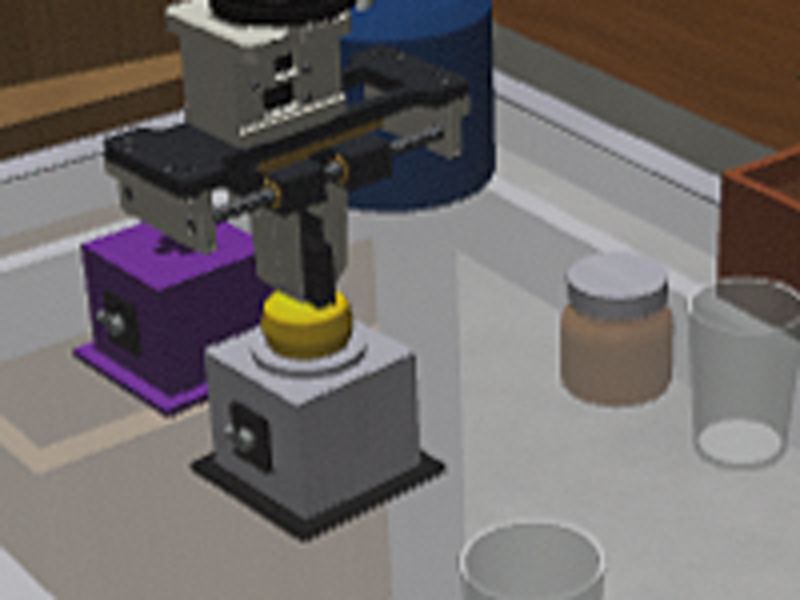

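The flange is flush on the grey base (crop (308,352)), TCP z stayed at 0.1167, exactly the computed home height, and the push is 27 N. Handing in.

```bash
python3 -c "from cell import *;print(sign_off())"
```

```text
the job is handed in; nothing more can be done
None
```

The yellow lamp head is fully home in the grey base, flange flush, and the gripper still holds it pressed down at about 27 N; I handed the job in at about 10 s on the robot's clock.

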